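Open a sample box with an unmarked slide catch and hold its lid up

ROBOT

A 7-joint arm with a two-finger parallel gripper is mounted at the origin on a cart in front of the work surface, level with it; the furniture and walls round the work are solid. World frame = base frame: x ahead of the robot, y to its left, z up, the work surface at z = 0. Lengths are in m, angles in degrees, forces in N, time in s.
With the tool pointing down it reaches from about 0.425 to 0.875 m from the base axis. Payload 4.7 kg.
Tool frame: the origin (TCP) lies at the very end of the fingers, on their centre line; the grasp point (between the pads) lies 19 mm behind it; z points along the fingers, y is the line along which they close (so a half turn about z gives the same grasp; the last joint's range is limited). The gripper opens to 87 mm and grips with 3 to 60 N. Pads are 19 mm wide; open, the fingers measure 117 mm over their backs; the gripper's body (75 mm by 190 mm) begins 51 mm behind the grasp point.
Start: joints at [-68.234, 18.392, -4.016, 83.108, 1.295, 78.541, -3.26], TCP at [0.233, 0.607, 0.223] pointing down, gripper open.
Joint ranges: [-163.93, 163.93], [-17.29, 119.83], [-79.2, 71.16], [3.27, 140.29], [-89.18, 269.18], [5.43, 117.66], [-154.24, 154.24]. Speed limits (degrees/s): [147.25, 147.25, 180, 180, 180, 180, 180].

INTERFACE

Orientations are given as [roll, pitch, yaw] about the fixed x, y, z axes, in that order (R = Rz(yaw) Ry(pitch) Rx(roll)).
In Python, from cell import get_obs, read_camera, sign_off, silhouettes gives the robot as it stands.
- The arm moves only by the tool play_rows, never from a script. Its argument "steps" is a list that holds one entry, the list of rows, each a list of 7 numbers: the shift along the tool's x, y, z in m, then the turn, a rotation vector about the tool's x, y, z in rad, then the finger opening in m, from 0 to 0.087. A call has 1 to 12 rows; each row shifts and turns the commanded pose from where the row before left it, along the tool's axes as they then stand; what a row does not reach is not made up. A row lasts 1/10 s, in which the tool goes at most 50 mm and 8.59 degrees, less where a joint would pass 70% of its speed; a pose out of reach is approached as far as the arm can. A call is refused whole if a number of a shift passes 0.05 or a number of a turn 0.15, either way. A call with a gripper value outside its range is refused whole. The fingers move at their own pace and stop on an object; "force" is the grip in N (left out, the last holds). Time passes only in rows, so rows that do not move let the fingers close. It gives the time, the measured TCP pose, the force, the opening and the grip force at its end, in the units of the state.
- get_obs(): the state, without advancing time (a new reading comes with each control period).
- read_camera(name): name is "scene" or "top" or "wrist"; returns a dict with "frame" (480x640x3 uint8, red, green, blue), "intrinsics" (3x3 intrinsics, pixels), "view" (4x4, takes a point from world to camera coordinates). Camera axes: x right, y up, looking along -z (the intrinsics and any distortion apply to the point x, -y, -z); pixel columns grow to the right and rows downward; lengths in m; the calibration is good to about 2 mm. A picture is of the moment at which its call begins. There is no depth.
- sign_off(): hands the job in; it is judged then, once.
Trained networks look in the newest picture that a camera, given by its name, has taken for a name from the list of things; names that differ only in an ending like _2 or _b are one class to them, and where a whole thing is asked for, a point or a joint stands for the part that bears it (a point fixed in the world has none). Each returns a list of dicts, best first, with "p" (0 to 1); they miss things now and then, are a little off and sometimes report something else, mostly with a low value. They report only what shows in the picture. A call takes as long as a camera call.
- silhouettes(camera, name): "pixels" (480x640 bool, what is visible of it) and "extent" ([left, top, right, bottom] in pixels, round what is visible of it).
The state is a dict: "time_s": time; "qpos": joint angles; "joint_velocities": joint speeds; "effort": joint torques, N m; "tool_pos": TCP position; "tool_rot": TCP orientation; "force": force on the tool from outside, world axes, zero at the start; "wrist_torque": the same for the moment, N m; "grip_width": finger opening in m; "grasp_force": force on a finger pad.
Only numpy, scipy, OpenCV 4.12 (cv2) and the standard library are available. Lean on these libraries where they do the work, as an engineer would, in place of code of your own. Each camera call takes 0.05 s, during which the arm holds its last target. There are 200 camera calls.

TASK

Open the sample box on the bench and hold its lid up at about 60 degrees, so that a colleague can take out what is inside. Its slide catch is unmarked and either end may be the locked one, so before you touch the catch tug the lid gently by its handle: if the lid comes up, just go on opening it; if it is caught, let the lid back down, slide the catch to its other end and then open it. The lid falls shut by itself, so finish while holding it up and steady in the fingers, with the vial, the bottle, the tape and the label pad beside the box left where they stand.

Things in the scene. Friction and masses are not known exactly. Their poses are not given: they have to be found in the camera images.
- sample_box: grey box fixed to the bench, 220 x 220 mm, 85 mm high. Origin under its centre at bench height; x points from its front (the side with the catch, towards the robot) to its back, y to its left along the front, z up. The front 44 mm (x -110 to -66 mm) is a solid console whose flat top is 85 mm above the bench; behind it the white lid covers the box, its top 97 mm above the bench.
- hinge_mid (a point): middle of the lid's hinge line, at x +105 mm, z 90 mm of the box; the hinge line runs along the box's y.
- lid (a joint): angle of the lid, rad: 0 shut, positive as its front edge rises, stop at 1.4. The lid weighs about 0.45 kg and falls shut from any angle when let go; about 3 N at the handle lifts it when it is free. When caught it still has about 0.03 rad of free play (4 mm at the handle) and then stops against the catch, which gives about 1 mm per 10 N; 6 to 12 N of pull, or raising the handle by 15 mm, is enough to tell.
- lid_panel: the white lid, 218 mm wide, 170 mm deep, 11 mm thick, with its handle. Origin at the middle of the hinge line; with the lid shut its axes are the box's, and they turn with the lid about y.
- handle_mid (a point): middle of the lid's handle: a round steel bar 12 mm thick, along the box's y, 100 mm between its two posts, standing on top of the lid. With the lid shut the bar's centre is 48 mm above the lid's top, 145 mm above the bench, at x -30 mm of the box; it lies 135 mm in front of and 55 mm above the hinge line and swings about that line. The bar can turn between finger pads.
- catch (a joint): position of the slide catch, m, along the box's y (positive to the box's left), from -0.015 to +0.015. It starts near the -0.015 end and stays where it is put (friction about 1.5 N). Which end locks changes from run to run and cannot be seen; the lid is free only with the catch within about 8 mm of its free end, so slide it all the way across.
- catch_tab: the catch's black upright thumb tab on top of the console, 14 mm thick along the box's y, 18 mm along x, 30 mm tall (with a foot 24 mm wide and 5 mm high). It slides along the box's y. Origin on the tab's axis at the console's top (z 85 mm), at x -92 mm of the box; axes parallel to the box's.
- tab_top (a point): top centre of the thumb tab, 116 mm above the bench.
- vial: small capped glass vial standing to the right of the box, 27 mm across, 60 mm tall; origin under its centre. Leave alone.
- amber_bottle: brown screw-cap bottle standing to the left of the box, 48 mm across, 92 mm tall; origin under its centre. Leave alone.
- tape: roll of masking tape lying flat to the right of the box, 96 mm across, 25 mm high; origin under its centre. Leave alone.
- pad: pad of labels lying flat in front of the box, 46 x 85 mm, 10 mm high; origin under its centre. Leave alone.

How it is judged (in metres and radians):
On the way, in this order (a step that is already met when the one before it is completed fails the run):
1. the lid is tugged before the catch has been touched: it either pulls against the catch or comes up (distance of catch_tab from where it was at the start of the episode below 0.004 m and (contact force between lid_panel and catch_tab above 1 N or value of joint lid above 0.1 rad)), for 0.05 s.
2. the lid is open, held in the fingers (value of joint lid above 0.6 rad and contact force between the fingers and lid_panel above 0.5 N), for 0.2 s.
At the end, for the whole second after the job is handed in: The lid stands open between 0.8 and 1.3 rad (46 to 74 degrees), still (under 0.1 rad/s), carried by the fingers, which touch it with more than 0.5 N; the vial, bottle, tape and pad are within 30 mm of where they stood (value of joint lid between 0.8 and 1.3 rad and velocity of joint lid between -0.1 and 0.1 rad/s and contact force between the fingers and lid_panel above 0.5 N and distance of each of vial, amber_bottle, tape, pad from where it was at the start of the episode below 0.03 m); the arm keeps its last pose, push and grip.
It fails at once if the lid is wrenched against its catch with more than 45 N (contact force between lid_panel and catch_tab above 45 N).
It fails at once if the vial or the bottle is tipped over (angle between any of vial, amber_bottle's own z axis and vertical above 0.6 rad).
It also fails if it takes over 58 s, if anything falls off the work surface, if the arm or the gripper's body presses on something with over 40 N, if the wrist force passes 120 N, or if a joint passes its speed limit or range.

## Working session

There is one attempt and no reset: what is moved stays moved. The work goes in short steps, Python scripts to look and compute and a tool call to move; the robot and the scene stay as the last step left them, time stands still between calls to the robot, and variables do not carry over. Pictures are saved under pics/ and viewed, at most 10 in all, crops included, and the job is handed in when it is done.

Besides the shell and the picture viewer there is one more tool, called after "Call:" as name(argument=value, ...) on one line, values as JSON. play_rows: Moves the arm, as the interface text tells. Its arguments: {"type":"object","properties":{"steps":{"type":"array","items":{"type":"array","items":{"type":"array","items":{"type":"number"}}}},"force":{"type":"number"}},"required":["steps"]}

```bash
mkdir -p pics; python3 - <<'E'
from cell import *
import cv2,numpy as np
o=get_obs();print({k:np.round(v,3).tolist() for k,v in o.items()})
ims=[]
for c in ["scene","top"]:
    r=read_camera(c);np.savez(f"{c}.npz",**r);im=r["frame"][:,:,::-1].copy()
    print(c,np.round(r["intrinsics"],1).tolist(),np.round(r["view"],4).tolist(),[k for k in r])
    for n in ["sample_box","lid_panel","catch_tab","handle_mid","vial","amber_bottle","tape","pad"]:
        for s in silhouettes(c,n)[:2]:
            m=s["pixels"];ys,xs=np.nonzero(m)
            print(n,round(s["p"],2),s["extent"],round(xs.mean(),1),round(ys.mean(),1),m.sum())
    cv2.imwrite(f"pics/{c}.png",im)
E
```

```text
{'time_s': 0.0, 'qpos': [-68.233, 18.439, -4.016, 83.176, 1.295, 78.545, -3.261], 'joint_velocities': [0.007, 0.081, -0.03, 0.057, -0.096, -0.087, -0.004], 'effort': [0.0, -49.128, -0.404, -31.254, -0.064, 0.044, 0.0], 'tool_pos': [0.232, 0.606, 0.221], 'tool_rot': [-179.886, 0.006, 159.043], 'force': [-0.035, 0.344, 0.125], 'wrist_torque': [0.038, -0.005, 0.012], 'grasp_force': 0.0, 'grip_width': 0.087}
scene [[502.0, 0.0, 313.7], [0.0, 502.0, 244.7], [0.0, 0.0, 1.0]] [[0.9103, -0.4136, 0.0175, -0.3736], [0.2237, 0.5271, 0.8198, -0.3308], [-0.3483, -0.7424, 0.5724, -0.5581], [0.0, 0.0, 0.0, 1.0]] ['frame', 'intrinsics', 'view']
sample_box 0.71 [189.2, 207.8, 360.2, 346.3] 276.7 275.7 15921
lid_panel 0.92 [204.4, 209.8, 359.7, 289.3] 284.2 248.7 7639
catch_tab 0.76 [253.5, 270.6, 280.9, 291.7] 264.5 281.7 286
handle_mid 0.84 [206.4, 210.3, 357.0, 292.0] 284.0 248.5 7449
handle_mid 0.28 [368.9, 277.9, 423.3, 322.2] 395.0 298.3 1589
vial 0.62 [351.3, 302.5, 369.0, 339.5] 357.5 320.6 501
amber_bottle 0.89 [181.6, 223.0, 206.3, 270.9] 192.6 245.0 1036
tape 0.96 [368.5, 276.5, 425.1, 323.
[... 185 characters left out ...]
.0234, 0.1565, -0.5098], [-0.1568, 0.0093, 0.9876, -1.1949], [0.0, 0.0, 0.0, 1.0]] ['frame', 'intrinsics', 'view']
sample_box 0.95 [224.7, 176.6, 381.3, 333.8] 304.2 255.7 12749
sample_box 0.36 [337.9, 152.5, 380.3, 199.6] 357.5 177.2 787
lid_panel 0.92 [231.5, 182.5, 369.7, 317.7] 296.6 246.8 9950
catch_tab 0.57 [335.4, 275.5, 352.2, 289.8] 342.1 283.4 99
handle_mid 0.79 [227.9, 178.9, 369.5, 317.8] 296.5 246.8 9988
vial 0.62 [372.8, 213.4, 385.3, 230.9] 378.1 222.7 186
amber_bottle 0.61 [216.8, 305.6, 244.5, 328.7] 229.5 315.1 535
tape 0.6 [334.9, 154.2, 382.7, 203.0] 358.1 176.5 871
pad 0.84 [313.4, 319.3, 354.7, 366.5] 333.9 341.5 965
pad 0.64 [338.1, 278.8, 351.2, 290.3] 342.3 283.3 108
```

View pics/scene.png

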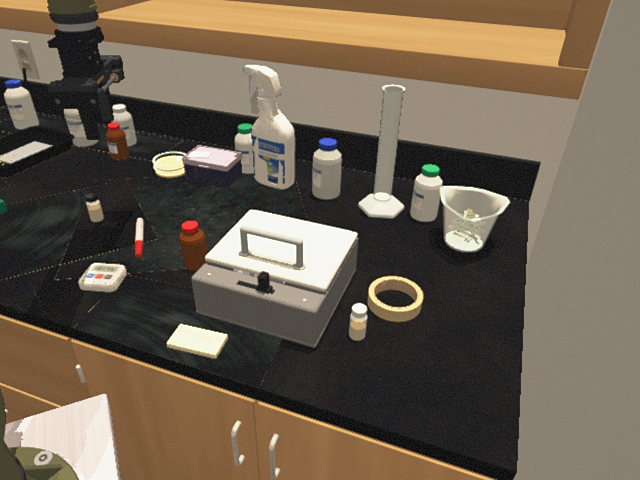

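View pics/top.png

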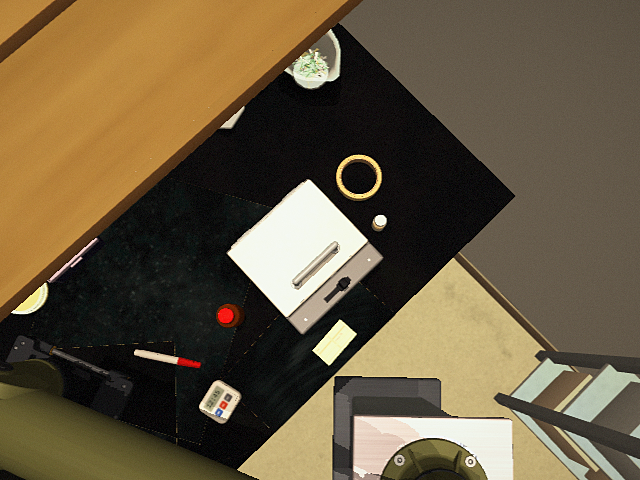

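The top view shows the box turned by roughly 45°, with its lid corners near (229,253), (309,181), (369,239) and (290,318). The bar is around (316,264) and the catch tab around (340,288). I'll fit the box pose to the masks in both cameras.

```bash
cat > h.py <<'E'
import numpy as np,cv2
from scipy.optimize import minimize
def proj(r,P):
    P=np.atleast_2d(P);c=P@r["view"][:3,:3].T+r["view"][:3,3]
    c=c*[1,-1,-1];u=c@r["intrinsics"].T;return u[:,:2]/u[:,2:]
def backproj(r,uv,z):
    K,V=r["intrinsics"],r["view"];d=np.linalg.inv(K)@[uv[0],uv[1],1]*[1,-1,-1]
    d=V[:3,:3].T@d;o=-V[:3,:3].T@V[:3,3];return o+d*(z-o[2])/d[2]
def b2w(p,P):
    c,s=np.cos(p[2]),np.sin(p[2]);P=np.atleast_2d(P)
    return np.c_[p[0]+c*P[:,0]-s*P[:,1],p[1]+s*P[:,0]+c*P[:,1],P[:,2]]
def cub(x0,x1,y0,y1,z0,z1): return np.array([[x,y,z] for x in(x0,x1) for y in(y0,y1) for z in(z0,z1)])
E
python3 - <<'E'
from cell import *
from h import *
C={c:dict(np.load(c+".npz")) for c in("scene","top")}
for c in C: read_camera(c)
parts={"sample_box":[cub(-.11,.11,-.11,.11,0,.085),cub(-.065,.105,-.109,.109,.086,.097)],"lid_panel":[cub(-.065,.105,-.109,.109,.086,.097)]}
M={(c,n):silhouettes(c,n)[0]["pixels"] for c in C for n in parts}
def hull(m):
    k=cv2.findContours(m.astype(np.uint8),0,1)[0];k=max(k,key=len);h=np.zeros((480,640),np.uint8);cv2.fillConvexPoly(h,cv2.convexHull(k),255);return h>0
D={}
for k,m in M.items():
    h=hull(m);e=h.astype(np.uint8);D[k]=(h,cv2.distanceTransform(e,2,5)-cv2.distanceTransform(1-e,2,5))
def cost(p,keys):
    t=0
    for c,n in keys:
        P=proj(C[c],b2w(p,np.vstack(parts[n])));hl=cv2.convexHull(P.astype(np.float32))[:,0]
        q=np.vstack([np.linspace(a,b,40) for a,b in zip(hl,np.roll(hl,-1,0))])
        d=cv2.remap(D[c,n][1].astype(np.float32),q[:,0].astype(np.float32),q[:,1].astype(np.float32),1)
        t+=np.minimum(np.abs(d),15).mean()
    return t/len(keys)
i=backproj(C["top"],(304,256),.06)
for keys in (list(D),[k for k in D if k[0]=="top"],[k for k in D if k[0]=="scene"]):
    best=min((minimize(cost,[i[0],i[1],np.radians(a)],args=(keys,),method="Nelder-Mead",options=dict(initial_simplex=[[i[0],i[1],np.radians(a)],[i[0]+.02,i[1],np.radians(a)],[i[0],i[1]+.02,np.radians(a)],[i[0],i[1],np.radians(a+8)]])) for a in(30,40,50,60)),key=lambda r:r.fun)
    p=best.x;print(np.round(p[:2],4),np.degrees(p[2]),best.fun)
    if len(keys)==4: np.save("box.npy",p);P=p
print("handle",b2w(P,[-.03,0,.145]),"tab",b2w(P,[-.092,-.015,.1]))
for c in C:
    im=C[c]["frame"][:,:,::-1].copy()
    for pts in (cub(-.11,.11,-.11,.11,0,.085),cub(-.065,.105,-.109,.109,.086,.097)):
        cv2.polylines(im,[cv2.convexHull(proj(C[c],b2w(P,pts)).astype(np.float32)).astype(int)],True,(0,255,0),1)
    for a in proj(C[c],b2w(P,[[-.03,-.05,.145],[-.03,.05,.145],[-.092,-.015,.116],[-.092,0,.085]])): cv2.circle(im,tuple(int(v) for v in a),2,(0,0,255),-1)
    cv2.imwrite(f"pics/fit_{c}.png",cv2.resize(im[140:380,150:470],(640,480)))
a,b=[cv2.imread(f"pics/fit_{c}.png") for c in C]
cv2.imwrite("pics/fit.png",cv2.resize(np.hstack([a,b]),(800,300)))
for n in("vial","amber_bottle","tape","pad"):
    for c,z in(("top",.02),):
        s=silhouettes(c,n)[0]["pixels"];y,x=np.nonzero(s);w=backproj(C[c],(x.mean(),y.mean()),{"vial":.06,"amber_bottle":.092,"tape":.02,"pad":.01}[n]);print(n,np.round(w,3))
E
```

```text
[0.4627 0.2654] 44.57767684724237 1.2624844312667847
[0.4625 0.2653] 44.328086199852244 1.1736245155334473
[0.4638 0.2664] 45.19083775512354 1.2646743059158325
handle [[0.44134128 0.24437677 0.145     ]] tab [[0.40770684 0.19017599 0.1       ]]
vial [0.532 0.118 0.06 ]
amber_bottle [0.34  0.403 0.092]
tape [0.636 0.156 0.02 ]
pad [0.294 0.202 0.01 ]
```

View pics/fit.png

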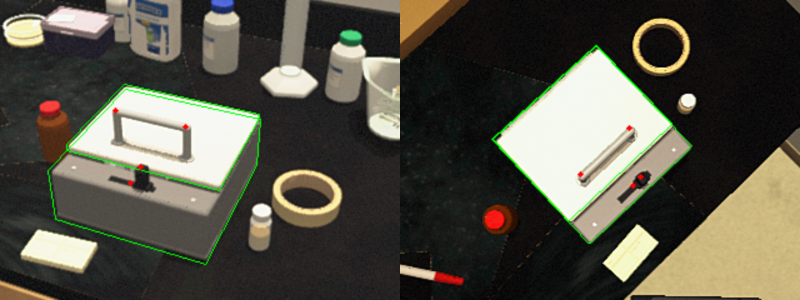

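The overlay matches in both views: the bar ends sit on the bar and the tab dot on the tab, near the -y end. I'll move above the handle with the tool's x along the box's y and its y along the box's x.

Call:
play_rows(steps=[[[0,0,-0.006,0,0,0.1423,0.087],[0,0,-0.006,0,0,0.1423,0.087],[0,0,-0.004,0,0,0.1423,0.087],[-0.04,-0.0105,0,0,0,0,0.087],[-0.04,-0.0105,0,0,0,0,0.087],[-0.04,-0.0105,0,0,0,0,0.087],[-0.04,-0.0105,0,0,0,0,0.087],[-0.04,-0.0105,0,0,0,0,0.087],[-0.04,-0.0105,0,0,0,0,0.087],[-0.04,-0.0105,0,0,0,0,0.087],[-0.04,-0.0105,0,0,0,0,0.087],[-0.04,-0.0105,0,0,0,0,0.087]]])

```text
time_s: 2.6
tool_pos: [0.4186, 0.2827, 0.2389]
tool_rot: [179.9, -0.0, 134.6]
force: [0.1, 0.3, -0.9]
grip_width: 0.0865
grasp_force: 0.0
```

Call:
play_rows(steps=[[[-0.02,-0.005,0,0,0,0,0.087],[-0.02,-0.005,0,0,0,0,0.087],[0,0,0,0,0,0,0.087],[0,0,0,0,0,0,0.087]]])

```text
time_s: 3.0
tool_pos: [0.4387, 0.2492, 0.2387]
tool_rot: [180.0, -0.0, 134.6]
force: [-0.2, 0.2, 0.6]
grip_width: 0.0873
grasp_force: 0.0
```

```bash
cat >> h.py <<'E'
def state():
    from cell import get_obs
    o=get_obs();p=np.load("box.npy");d=o["tool_pos"]-np.r_[p[:2],0];c,s=np.cos(p[2]),np.sin(p[2])
    print("t",round(o["time_s"],2),"box frame TCP mm",np.round([1e3*(c*d[0]+s*d[1]),1e3*(-s*d[0]+c*d[1]),1e3*d[2]],1),"rot",np.round(o["tool_rot"],2),"boxyaw",np.degrees(p[2]).round(2),"F(box)",np.round([c*o["force"][0]+s*o["force"][1],-s*o["force"][0]+c*o["force"][1],o["force"][2]],1),"grip",o["grip_width"],o["grasp_force"]);return o
E
python3 - <<'E'
from cell import *
from h import *
state()
r=read_camera("wrist");np.savez("wrist.npz",**r);im=r["frame"][:,:,::-1].copy();p=np.load("box.npy")
for a in proj(r,b2w(p,[[-.03,-.05,.145],[-.03,.05,.145],[-.03,0,.145],[-.092,-.015,.116]])): cv2.circle(im,tuple(int(v) for v in a),3,(0,0,255),-1)
cv2.imwrite("pics/wrist.png",im)
E
```

```text
t 3.0 box frame TCP mm [-28.5   5.3 238.7] rot [ 1.7997e+02 -4.0000e-02  1.3456e+02] boxyaw 44.58 F(box) [0.  0.3 0.6] grip 0.08728947168836555 0.0
```

View pics/wrist.png

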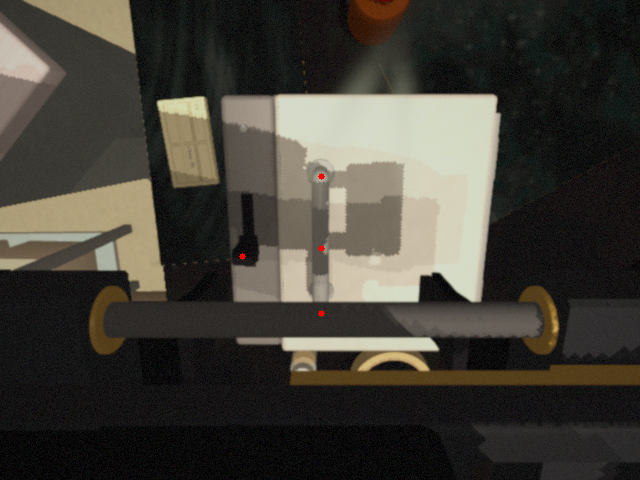

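The wrist view confirms the fit: the bar end dot is at (321,176), the tab dot at (242,256), and the bar runs straight along the image column. Next I'll go down over the bar and close.

Call:
play_rows(steps=[[[-0.005,-0.0015,0.02,0,0,0,0.087],[0,0,0.03,0,0,0,0.087],[0,0,0.03,0,0,0,0.087],[0,0,0.02,0,0,0,0.087],[0,0,0.012,0,0,0,0.087],[0,0,0,0,0,0,0.087],[0,0,0,0,0,0,0.087]]])

```text
time_s: 3.75
tool_pos: [0.4415, 0.2451, 0.1273]
tool_rot: [179.9, 0.0, 134.6]
force: [0.2, -0.2, 1.1]
grip_width: 0.0869
grasp_force: 0.0
```

Call:
play_rows(steps=[[[0,0,0,0,0,0,0.0],[0,0,0,0,0,0,0.0],[0,0,0,0,0,0,0.0],[0,0,0,0,0,0,0.0],[0,0,0,0,0,0,0.0],[0,0,0,0,0,0,0.0],[0,0,0,0,0,0,0.0],[0,0,0,0,0,0,0.0],[0,0,0,0,0,0,0.0],[0,0,0,0,0,0,0.0]]], force=25)

```text
time_s: 4.75
tool_pos: [0.4413, 0.2442, 0.1266]
tool_rot: [180.0, 0.0, 134.6]
force: [0.5, 0.0, 0.6]
grip_width: 0.015
grasp_force: 0.0
```

```bash
python3 -c "
from h import *
state()"
```

```text
t 4.75 box frame TCP mm [-3.020e+01 -1.000e-01  1.266e+02] rot [180.     0.   134.58] boxyaw 44.58 F(box) [ 0.4 -0.3  0.6] grip 0.01503702810821457 0.0
```

Call:
play_rows(steps=[[[0,0,0,0,0,0,0.0],[0,0,0,0,0,0,0.0],[0,0,0,0,0,0,0.0]]])

```text
time_s: 5.05
tool_pos: [0.4409, 0.2438, 0.1265]
tool_rot: [-179.9, -0.0, 134.6]
force: [-1.6, -1.7, 1.5]
grip_width: 0.0114
grasp_force: 25.0
```

Call:
play_rows(steps=[[[0,0,-0.002,0,0,0,0.0],[0,0,-0.002,0,0,0,0.0],[0,0.001,-0.002,0,0,0,0.0],[0,0,0,0,0,0,0.0]]])

```text
time_s: 5.45
tool_pos: [0.4428, 0.2456, 0.1327]
tool_rot: [179.9, 0.0, 134.6]
force: [4.0, 2.1, -8.0]
grip_width: 0.0112
grasp_force: 25.0
```

Call:
play_rows(steps=[[[0,0.0005,-0.002,0,0,0,0.0],[0,0,0,0,0,0,0.0],[0,0,0,0,0,0,0.0]]])

```text
time_s: 5.75
tool_pos: [0.4435, 0.2462, 0.1347]
tool_rot: [179.8, 0.0, 134.6]
force: [5.2, 3.8, -7.9]
grip_width: 0.011
grasp_force: 25.0
```

```bash
python3 -c "
from h import *
state()"
```

```text
t 5.75 box frame TCP mm [-27.2  -0.2 134.7] rot [1.7982e+02 3.0000e-02 1.3459e+02] boxyaw 44.58 F(box) [ 6.4 -0.9 -7.9] grip 0.011036119701899213 24.998954236507416
```

Call:
play_rows(steps=[[[0,0.001,-0.002,0,0,0,0.0],[0,0.001,-0.002,0,0,0,0.0],[0,0,0,0,0,0,0.0]]])

```text
time_s: 6.05
tool_pos: [0.4448, 0.2475, 0.1386]
tool_rot: [179.8, 0.0, 134.6]
force: [6.1, 4.2, -8.2]
grip_width: 0.0108
grasp_force: 25.0
```

Call:
play_rows(steps=[[[0,0.001,-0.002,0,0,0,0.0],[0,0.001,-0.002,0,0,0,0.0],[0,0,0,0,0,0,0.0]]])

```text
time_s: 6.35
tool_pos: [0.4462, 0.2489, 0.1426]
tool_rot: [179.8, 0.0, 134.6]
force: [5.6, 3.8, -8.8]
grip_width: 0.0114
grasp_force: 25.0
```

```bash
python3 - <<'E'
from cell import *
from h import *
state()
p=np.load("box.npy")
r=read_camera("scene");im=r["frame"][:,:,::-1].copy()
cv2.imwrite("pics/tug.png",cv2.resize(im[190:360,170:400],(800,591),interpolation=2))
state()
E
```

```text
t 6.35 box frame TCP mm [-23.3  -0.2 142.6] rot [1.7985e+02 3.0000e-02 1.3459e+02] boxyaw 44.58 F(box) [ 6.7 -1.2 -8.8] grip 0.011446386833250922 24.998620748519897
t 6.4 box frame TCP mm [-23.4  -0.2 142.4] rot [1.7985e+02 3.0000e-02 1.3460e+02] boxyaw 44.58 F(box) [ 6.9 -1.1 -8.9] grip 0.01129289549216128 24.998648464679718
```

View pics/tug.png

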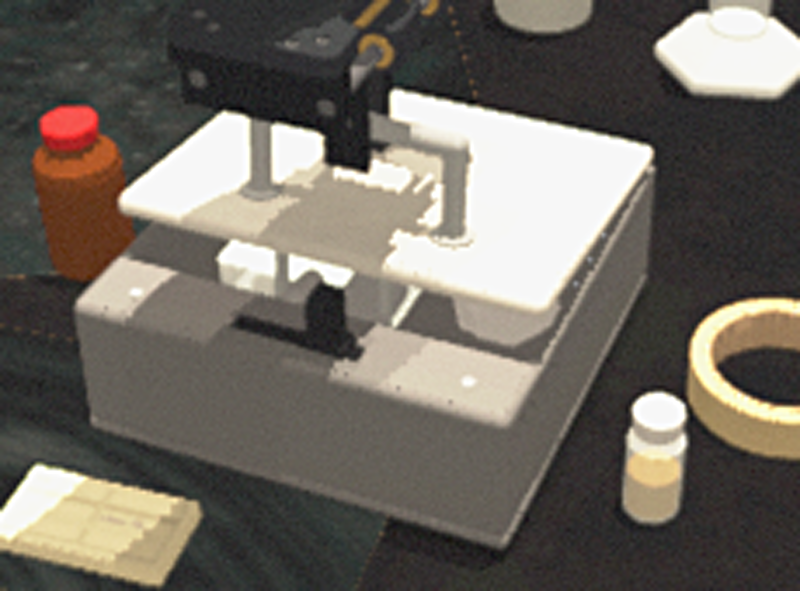

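The picture shows the lid lifted clear: its front edge is up at about (330,260) in the crop, with the box's inside visible. The catch was on its free end and hasn't been touched, so I'll go on opening along the arc.

Call:
play_rows(steps=[[[0,0.0051,-0.0085,0,0,0,0.0],[0,0.0059,-0.0083,0,0,0,0.0],[0,0.0064,-0.008,0,0,0,0.0],[0,0.0069,-0.0074,0,0,0,0.0],[0,0,0,0,0,0,0.0]]])

```text
time_s: 6.9
tool_pos: [0.4628, 0.2653, 0.1755]
tool_rot: [-180.0, 0.0, 134.6]
force: [0.8, 0.0, -5.3]
grip_width: 0.0108
grasp_force: 25.0
```

Call:
play_rows(steps=[[[0,0.0074,-0.0069,0,0,0,0.0],[0,0.008,-0.0064,0,0,0,0.0],[0,0.0083,-0.0059,0,0,0,0.0],[0,0.0087,-0.0052,0,0,0,0.0],[0,0,0,0,0,0,0.0]]])

```text
time_s: 7.4
tool_pos: [0.4862, 0.2882, 0.2019]
tool_rot: [180.0, -0.0, 134.6]
force: [-5.1, -4.6, 4.6]
grip_width: 0.0112
grasp_force: 25.0
```

```bash
python3 - <<'E'
from cell import *
from h import *
state()
r=read_camera("scene");im=r["frame"][:,:,::-1].copy()
cv2.imwrite("pics/mid.png",im)
E
```

```text
t 7.4 box frame TCP mm [ 32.7  -0.3 201.9] rot [179.99  -0.   134.59] boxyaw 44.58 F(box) [-6.9  0.3  4.6] grip 0.011177557065331453 25.000367760658264
```

View pics/mid.png

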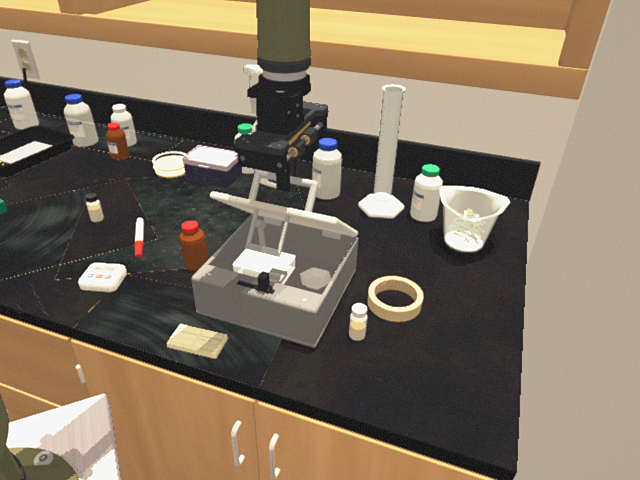

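The lid is open about 39°, the bar is in the fingers and the catch still stands at its -y end; the surrounding things look undisturbed. I'll continue to about 58°.

Call:
play_rows(steps=[[[0,0.0091,-0.0046,0,0,0,0.0],[0,0.0093,-0.004,0,0,0,0.0],[0,0,0,0,0,0,0.0]]])

```text
time_s: 7.75
tool_pos: [0.4999, 0.3014, 0.2111]
tool_rot: [179.9, 0.0, 134.6]
force: [-4.2, -3.7, 6.6]
grip_width: 0.0111
grasp_force: 25.0
```

Call:
play_rows(steps=[[[0,0.0097,-0.0033,0,0,0,0.0],[0,0.0098,-0.0027,0,0,0,0.0],[0,0.0075,-0.0015,0,0,0,0.0],[0,0,0,0,0,0,0.0],[0,0,0,0,0,0,0.0],[0,0,0,0,0,0,0.0],[0,0,0,0,0,0,0.0],[0,0,0,0,0,0,0.0]]])

```text
time_s: 8.55
tool_pos: [0.5192, 0.3203, 0.2178]
tool_rot: [179.8, 0.0, 134.6]
force: [-2.0, -4.3, 6.4]
grip_width: 0.011
grasp_force: 25.0
```

```bash
python3 - <<'E'
from cell import *
from h import *
o=state();p=np.load("box.npy");d=o["tool_pos"]-np.r_[p[:2],0]
x=np.cos(p[2])*d[0]+np.sin(p[2])*d[1];z=d[2]+.019
print("lid deg",np.degrees(np.arctan2(z-.09,.105-x))-22.17,"radius",np.hypot(z-.09,.105-x))
r=read_camera("scene");im=r["frame"][:,:,::-1].copy()
cv2.imwrite("pics/end.png",im)
read_camera("top")
for c in("scene","top"):
    R=np.load(c+".npz")
    for n in("vial","amber_bottle","tape","pad"):
        s=silhouettes(c,n)
        if s: print(c,n,np.round(s[0]["p"],2),s[0]["extent"])
state()
E
```

```text
t 8.55 box frame TCP mm [ 78.7  -0.6 217.8] rot [1.7980e+02 4.0000e-02 1.3458e+02] boxyaw 44.58 F(box) [-4.5 -1.7  6.4] grip 0.010961226074626566 25.000466108322144
lid deg 57.68745120136386 radius 0.14913513461230718
scene vial 0.66 [348.7, 303.2, 369.3, 341.0]
scene amber_bottle 0.97 [180.0, 224.7, 206.3, 265.6]
scene tape 0.56 [369.9, 278.8, 427.7, 321.7]
scene pad 0.76 [169.2, 326.3, 227.3, 358.7]
top vial 0.52 [374.2, 214.7, 386.1, 231.1]
top amber_bottle 0.63 [215.9, 301.4, 244.7, 329.1]
top tape 0.92 [337.6, 151.0, 381.1, 200.8]
top pad 0.49 [312.6, 347.2, 322.6, 358.5]
t 9.05 box frame TCP mm [ 78.7  -0.6 217.8] rot [1.7979e+02 4.0000e-02 1.3458e+02] boxyaw 44.58 F(box) [-2.7 -1.1  5.9] grip 0.01094156293354203 25.000580549240112
```

View pics/end.png

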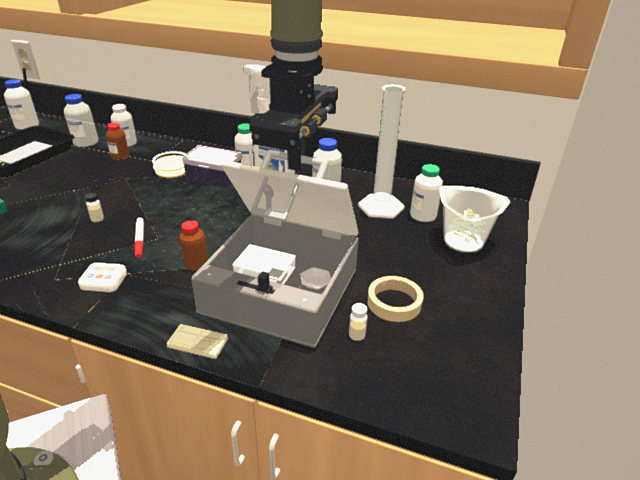

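The lid stands at about 58°, held and still. The vial, bottle, tape and pad are where they were, so I'm handing the job in.

```bash
python3 -c "
from cell import *
print(sign_off())"
```

```text
the job is handed in; nothing more can be done
None
```

I handed the job in with the lid held steady in the fingers at about 58° (1.0 rad): a gentle tug showed it was free, so I left the catch alone, and the vial, bottle, tape and pad look undisturbed in the camera images.

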